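# Serve a bread roll at the desk with tongs

### The arm

A 6-joint arm with a two-finger parallel gripper is mounted at the origin on the work surface. World frame = base frame: x ahead of the robot, y to its left, z up, the work surface at z = 0. Lengths are in mm, angles in degrees, forces in N, time in s.
With the tool pointing down it reaches from about 250 to 775 mm from the base axis. Payload 4 kg.
Tool frame: the origin (TCP) lies midway between the tips of the shut fingers; the grasp point (between the pads) lies 19 mm behind it; y points along the fingers, z is the direction in which the jaws open and shut, and the axes are right-handed (so a half turn about y gives the same grasp; the last joint's range is limited). The gripper opens to 94 mm and grips with 3 to 60 N. Pads are 16 mm wide; open, the fingers measure 119 mm over their backs; the gripper's body (75 mm by 177 mm) begins 78 mm behind the grasp point.
Start: joints at [-5.907, 4.996, 78.535, -0, 96.463, -5.907], TCP at [550.018, -0.007, 205.506] pointing down, gripper open.
Joint ranges: [-177.83, 177.83], [-43.37, 116.18], [15.69, 146.23], [-61.86, 241.86], [9.47, 152.12], [-147.06, 147.06]. Speed limits (degrees/s): [159.86, 159.86, 180, 180, 180, 180].

### API

Orientations are given as [roll, pitch, yaw] about the fixed x, y, z axes, in that order (R = Rz(yaw) Ry(pitch) Rx(roll)).
In Python, from cell import * gives the robot as it stands.
- The arm moves only by the tool jog_arm, never from a script. Its argument "targets" is a list of rows, each an object of numbers: "x", "y", "z": the shift along the tool's x, y, z in cm; "wx", "wy", "wz": the turn, a rotation vector about the tool's x, y, z in rad; "gripper": the gripper command: -1 is shut, 1 is fully open, values between are in proportion. In form: [{"x": .., "y": .., "z": .., "wx": .., "wy": .., "wz": .., "gripper": ..}, ...]. A call has exactly 10 rows; each row is the pose to reach, as a shift and turn from the pose measured when the call began, along the tool's axes at that moment; what a row does not reach only later rows make up. A row lasts 1/12 s, in which the tool goes at most 41.7 mm and 7.16 degrees, less where a joint would pass 70% of its speed; a pose out of reach is approached as far as the arm can. A call with a gripper value outside its range is refused whole. The fingers move at their own pace and stop on an object; "grip_force" is the grip in N (left out, the last holds). Time passes only in rows, so rows that repeat a pose let the fingers close, or fill a call up. It gives the time, the measured TCP pose, the force and the opening at its end, in the units of the state.
- sense(): the state, without advancing time (a new reading comes with each control period).
- grab_frame(name): name is "scene" or "side" or "wrist"; returns a dict with "img" (384x512x3 uint8, red, green, blue), "fx", "fy", "cx", "cy" (pixels), "R" (3x3) and "t" (3): a world point X has camera coordinates R X + t. Camera axes: x right, y down, z forward; pixel columns grow to the right and rows downward; lengths in mm; the calibration is good to about 2 mm. A picture is of the moment at which its call begins. There is no depth.
- hand_in(): hands the job in, once; it reports no verdict.
The state is a dict: "t": time; "joint_positions": joint angles; "joint_velocities": joint speeds; "joint_torque": joint torques, N m; "eef_pos": TCP position; "ee_rot": TCP orientation; "ft_force": force on the tool from outside, world axes, zero at the start; "moment": the same for the moment, N m; "width": finger opening in mm.
Only numpy, scipy, OpenCV 4.12 (cv2) and the standard library are available. Lean on these libraries where they do the work, as an engineer would, in place of code of your own. Each camera call takes 0.05 s, during which the arm holds its last target. There are 200 camera calls.

### The job

Get my desk snack ready: first slide the oblong white dish along the desk, without lifting it, onto the middle of the cork mat, lined up lengthwise with it. Then take the tongs, close them on the round bread roll (touch the bread only with the tongs), lift it off its board and finish still holding it in the tongs about 10 cm above the desk over the middle of the dish; do not put it down. Leave the long roll, mug, clock and notebook where they are.

Things in the scene. Friction and masses are not known exactly. Their poses are not given: they have to be found in the camera images.
- mat: Thin cork mat lying on the desk, 180 (its x) by 104 (its y) by 1 mm; origin at its centre on the desk. It does not move and things slide over its edge without a step.
- dish: Small oblong white ceramic dish, open on top, straight upright sides: 130 long (its x) by 54 wide (its y) by 20 mm high, walls 5 mm, about 0.25 kg; origin at the centre of its underside. It can be gripped from above across its 54 mm width.
- board: Pale marble serving board fixed to the desk, 100 (its x) by 190 (its y) by 12 mm thick; origin at the centre of its underside. The round roll stands on one half of it (at 48 mm along its y either way), the long roll on the other.
- roll: Round bread roll, firm, 42 mm in diameter, 39 mm high, about 50 g; upright sides from 5 to 28 mm above its underside, domed above. Stands upright on the board. Origin at the centre of its underside.
- roll_center (a point): Centre of the round roll, on its axis 19 mm above its underside.
- finger_roll: Long bread roll (leave alone), 84 (its x) by 34 by 30 mm high, on the board about 97 mm from the round roll; origin at the centre of its underside.
- tongs: Sprung steel tongs lying on the desk, two upright strip arms (+y and -y) hinged at one end; about 210 mm long, 26 mm high throughout, 100 g. Its x points from hinge to jaws, z up; origin on the desk midway between the open arms at the grip place: hinge pin 95 mm behind it, centre between the jaws 85 mm ahead.
- tongs_grip (a point): Place to grip the tongs across both arms, near their centre of mass: midway between the open arms, 13 mm above their underside. Width over the arms' outer faces here: 56 mm open, 36 mm (faces then parallel) when closed on the roll. Squeezed to 50 mm they can be carried, still open enough to go down over the round roll.
- tongs_jaws (a point): Centre between the open jaws, 13 mm above the tongs' underside, 85 mm ahead of the grip place. The jaws are shallow upright Vs, each 40 mm long; open, they leave about 88 mm between the bottoms of the Vs and 62 mm between their tips.
- tongs_arm (a joint): Closing angle of the tongs (rad): 0 fully open, about 0.22 closed on the round roll, 0.26 at the stop. A spring opens them: about 2 N at the grip place starts to close them, about 7 N closes them to 0.22; released, they spring open.
- mug: Blue mug, 90 mm high, radius 40 mm, at the far side (leave alone); origin at the centre of its underside.
- clock: White round desk clock, 100 mm across, standing, at the far side (leave alone); origin at the centre of its underside.
- notebook: Black closed notebook, 90 by 140 by 14 mm, at the far side (leave alone); origin at the centre of its underside.
Not all that is in view belongs to the job. Several things have the shape of the dish; the one meant has the colours described above. Leave any pink look-alike of the roll alone.

How it is judged:
By the outcome, as a careful person would: the job done as asked, in the order asked, and still so for the second after the job is handed in, while the arm keeps its last pose, push and grip.
It also fails if it takes over 61 s, if anything falls off the work surface, if the arm or the gripper's body presses on something with over 40 N, if the wrist force passes 120 N, or if a joint passes its speed limit or range.

## Working session

There is one attempt and no reset: what is moved stays moved. The work goes in short steps, Python scripts to look and compute and a tool call to move; the robot and the scene stay as the last step left them, time stands still between calls to the robot, and variables do not carry over. Pictures are saved under pics/ and viewed, about 8 in all and at most 12, crops included, and the job is handed in when it is done.

Besides the shell and the picture viewer there is one more tool, called after ">>>" as name(argument=value, ...) on one line, values as JSON. jog_arm: Moves the arm, as the interface text tells. Its arguments: {"type":"object","properties":{"targets":{"type":"array"},"grip_force":{"type":"number"}},"required":["targets"]}

```bash
mkdir -p pics; ls; cat > h.py <<'E'
from cell import *
import cv2, numpy as np
def shot(n,f):
    d=grab_frame(n); cv2.imwrite(f"pics/{f}.png",cv2.cvtColor(d["img"],cv2.COLOR_RGB2BGR)); np.save(f"pics/{f}.npy",d,allow_pickle=True); return d
def load(f): return np.load(f"pics/{f}.npy",allow_pickle=True).item()
def px(d,uv,z):
    R=np.array(d["R"]);t=np.array(d["t"]); c=-R.T@t
    r=R.T@np.array([(uv[0]-d["cx"])/d["fx"],(uv[1]-d["cy"])/d["fy"],1]); return c+r*(z-c[2])/r[2]
def proj(d,X):
    p=np.array(d["R"])@np.array(X,float)+np.array(d["t"]); return [d["fx"]*p[0]/p[2]+d["cx"],d["fy"]*p[1]/p[2]+d["cy"]]
E
python3 - <<'E'
from h import *
a=shot("scene","s0");b=shot("side","d0");w=shot("wrist","w0")
for d in(a,b,w): print(-np.array(d["R"]).T@d["t"],np.array(d["R"])[2],d["fx"])
print(sense())
cv2.imwrite("pics/both0.png",cv2.cvtColor(np.vstack([np.hstack([a["img"],b["img"]])]),cv2.COLOR_RGB2BGR)[:, :])
im=cv2.imread("pics/both0.png"); 
cv2.imwrite("pics/sc.png",cv2.resize(cv2.imread("pics/s0.png"),(800,600)))
E
```

```text
pics
[1227.82487344  547.94742352  945.24457624] [-0.55487786 -0.4059493  -0.72616508] 388.61760722322913
[ 345.70767413 -734.61875673  658.82177299] [ 0.21154719  0.77903986 -0.59020732] 396.87512442495546
[551.13465756  73.33707337 384.61546624] [-0.00121999 -0.25433476 -0.96711547] 277.200298550447
{'t': 0.15, 'joint_positions': array([-5.90494968e+00,  5.03001158e+00,  7.86033731e+01,  1.39357152e-03,
        9.64619120e+01, -5.90570788e+00]), 'joint_velocities': array([-0.05397951, -0.09782021, -0.30007241,  0.08555909, -0.05750626,
        0.02487644]), 'joint_torque': array([ 1.24418581e-03, -3.40636396e+01, -3.02795255e+01,  7.18983379e-02,
        3.04441026e-02, -1.11468453e-04]), 'eef_pos': array([5.49591353e+02, 6.77175211e-02, 2.04580150e+02]), 'ee_rot': array([-9.00946484e+01,  1.11828545e-02, -8.99990954e+01]), 'ft_force': array([-0.06727362,  0.2284362 ,  0.36870373]), 'moment': array([ 0.04740309,  0.02184912, -0.03070176]), 'width': 93.92711098562559}
```

View pics/sc.png

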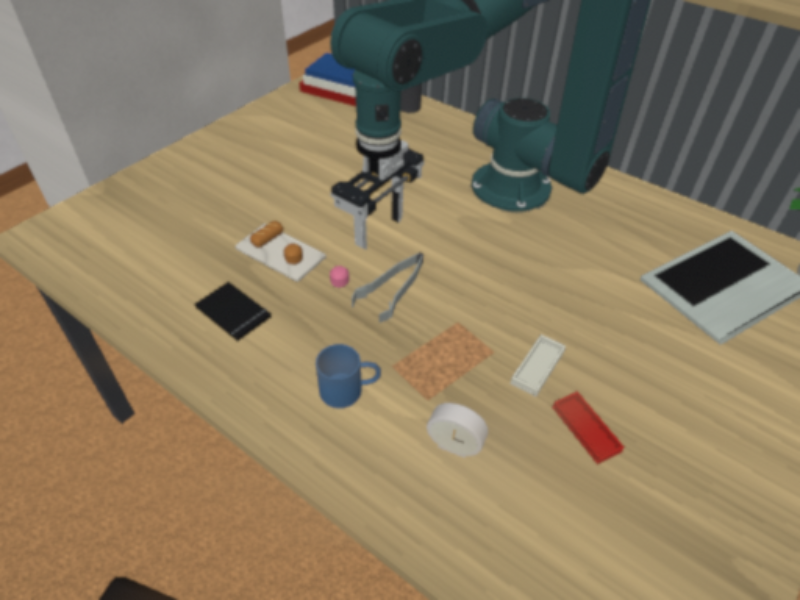

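View pics/d0.png

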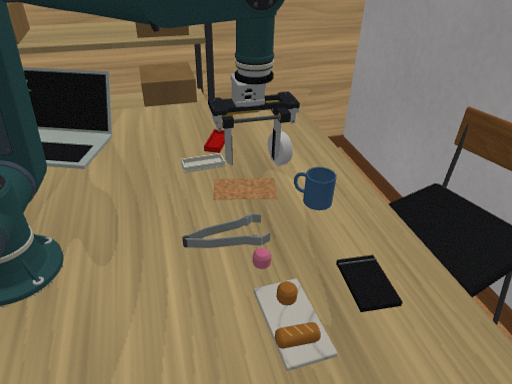

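```bash
cat > m.py <<'E'
from h import *
W={"s0":dict(dish=(322,210,366,256,20),mat=(250,202,320,258,1),board=(148,138,212,182,12),tongs=(220,158,276,208,26)),
   "d0":dict(dish=(176,150,228,176,20),mat=(208,174,280,204,1),board=(248,278,340,368,12),tongs=(176,208,276,252,26))}
tiles=[]
for f in W:
    d=load(f);im=cv2.cvtColor(d["img"],cv2.COLOR_RGB2BGR);hsv=cv2.cvtColor(im,cv2.COLOR_BGR2HSV)
    out=im.copy()
    for n,(x0,y0,x1,y1,z) in W[f].items():
        h,s,v=[hsv[y0:y1,x0:x1,i].astype(int) for i in range(3)]
        m=(s<55)&(v>150) if n in("dish","board") else ((h<15)&(s>95) if n=="mat" else (s<50))
        m=(m*255).astype(np.uint8)
        if n!="tongs": m=cv2.morphologyEx(m,cv2.MORPH_CLOSE,np.ones((5,5)))
        cs,_=cv2.findContours(m,cv2.RETR_EXTERNAL,cv2.CHAIN_APPROX_NONE); c=max(cs,key=cv2.contourArea)+np.array([x0,y0])
        c=cv2.convexHull(c) if n!="tongs" else c
        P=np.array([px(d,p[0],z)[:2] for p in c],np.float32)
        (cx,cy),(w,hh),a=cv2.minAreaRect(P); print(f,n,"c",round(cx),round(cy),"size",round(w),round(hh),"ang",round(a,1))
        cv2.drawContours(out,[c],-1,(255,0,255) if n!="mat" else (255,255,0),1)
    # rolls: centroid, colour
    x0,y0,x1,y1=(140,130,240,195) if f=="s0" else (240,240,340,360)
    h,s,v=[hsv[y0:y1,x0:x1,i].astype(int) for i in range(3)]
    for nm,m in(("brown",(h<16)&(s>130)),("pink",(h>160)&(s>90))):
        k,l,st,ce=cv2.connectedComponentsWithStats(m.astype(np.uint8))
        for i in range(1,k):
            if st[i,4]>25: q=ce[i]+[x0,y0]; print(f,nm,st[i,4],q.round(1),px(d,q,32 if nm=="brown" else 20).round())
    crop=out[120:270,130:380] if f=="s0" else out[140:370,160:350]
    tiles.append(cv2.resize(crop,None,fx=600/crop.shape[0]*(.64 if f=="s0" else .64),fy=600/crop.shape[0]*.64,interpolation=cv2.INTER_CUBIC))
    cv2.imwrite(f"pics/c_{f}.png",cv2.resize(crop,None,fx=3 if f=="s0" else 2.6,fy=3 if f=="s0" else 2.6,interpolation=cv2.INTER_CUBIC))
E
python3 m.py
```

```text
s0 dish c 494 342 size 150 57 ang 3.8
s0 mat c 581 185 size 97 173 ang 77.6
s0 board c 562 -278 size 112 200 ang 0.5
s0 tongs c 497 -21 size 220 100 ang 12.9
s0 brown 144 [170.1 149.8] [ 556. -327.   32.]
s0 brown 98 [187.3 162.1] [ 565. -234.   32.]
s0 pink 119 [216.8 176.6] [ 547. -115.   20.]
d0 dish c 484 341 size 128 52 ang 3.3
d0 mat c 580 183 size 97 179 ang 76.3
d0 board c 558 -284 size 98 197 ang 2.5
d0 tongs c 479 -27 size 206 119 ang 1.5
d0 brown 212 [287.1 293.3] [ 561. -241.   32.]
d0 brown 365 [296.3 336.5] [ 545. -340.   32.]
d0 brown 34 [301.5 327.7] [ 561. -324.   32.]
d0 pink 311 [261.5 257.8] [ 543. -120.   20.]
```

View pics/c_s0.png

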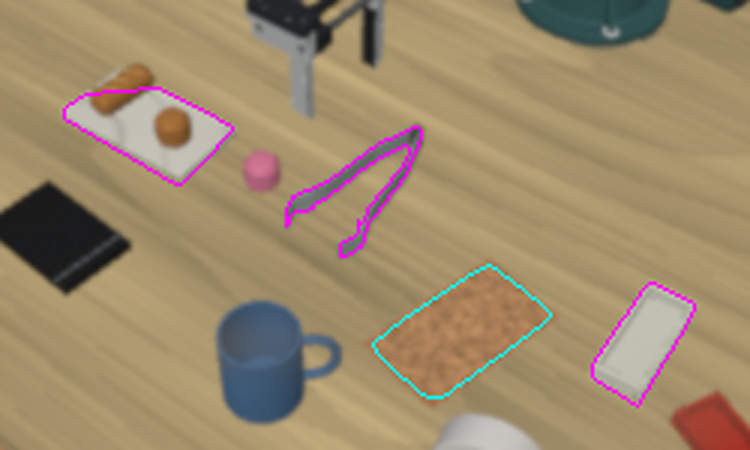

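View pics/c_d0.png

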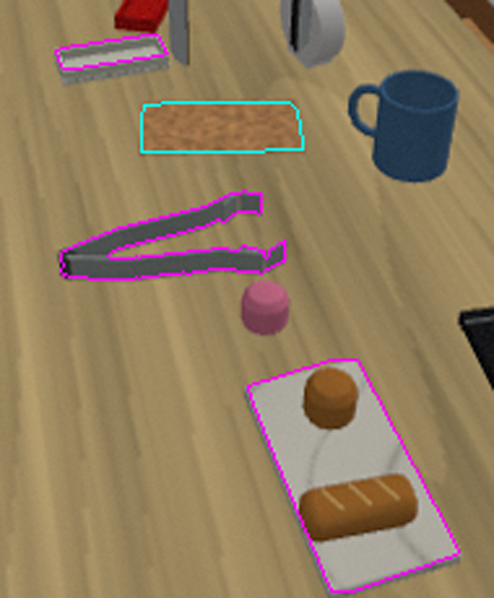

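```bash
python3 - <<'E'
from h import *
a=load("s0");b=load("d0")
for n,d,uv in(("clock bot s",a,(296,290)),("clock left s",a,(276,280)),("mug bot s",a,(218,258)),("clock bot d",b,(281,165)),("mug bot d",b,(319,207))): print(n,px(d,uv,0).round())
# tongs via side image z=0..: hinge, jaw ends by rays at mid height 13 (native px from crops)
for f,d,pts in(("s",a,dict(hinge=(418/3+130,132/3+120),jawA=(300/3+130,207/3+120),jawB=(352/3+130,245/3+120))),("d",b,dict(hinge=(66/2.6+160,264/2.6+140),jawA=(275/2.6+160,260/2.6+140),jawB=(250/2.6+160,205/2.6+140)))):
  for k,v in pts.items(): print(f,k,px(d,v,13).round())
E
```

```text
clock bot s [730. 328.   0.]
clock left s [738. 267.   0.]
mug bot s [782.  94.   0.]
clock bot d [724. 282.   0.]
mug bot d [756.  49.   0.]
s hinge [379. -16.  13.]
s jawA [559. -47.  13.]
s jawB [568.  33.  13.]
d hinge [384. -17.  13.]
d jawA [572. -58.  13.]
d jawB [571.  25.  13.]
```

The dish candidates are the white one (scene crop 645,340) and the red one (720,420). The white one matches the given colour and the 130x54 size. The pink roll at crop (262,170) is a decoy; the brown round roll is at (173,128). Now I move above the white dish.

>>> jog_arm(targets=[{"x":-4,"y":0,"z":-0.8,"wy":-0.12,"gripper":1},{"x":-8,"y":0,"z":-1.6,"wy":-0.24,"gripper":1},{"x":-12,"y":1,"z":-2.4,"wy":-0.36,"gripper":1},{"x":-16,"y":2,"z":-3.2,"wy":-0.48,"gripper":1},{"x":-20,"y":3,"z":-4,"wy":-0.6,"gripper":1},{"x":-24,"y":4,"z":-4.8,"wy":-0.72,"gripper":1},{"x":-28,"y":5,"z":-5.4,"wy":-0.84,"gripper":1},{"x":-31,"y":5,"z":-6,"wy":-0.96,"gripper":1},{"x":-33,"y":5,"z":-6.4,"wy":-1.08,"gripper":1},{"x":-34.1,"y":5,"z":-6.4,"wy":-1.2,"gripper":1}])

```text
$.targets[0]: bad value
```

>>> jog_arm(targets=[{"wy":-0.1,"y":0,"gripper":1},{"wy":-0.2,"y":1,"gripper":1},{"wy":-0.3,"y":1.5,"gripper":1},{"wy":-0.4,"y":1.5,"gripper":1},{"wy":-0.43,"y":1.5,"gripper":1},{"wy":-0.43,"y":1.5,"gripper":1},{"wy":-0.43,"y":1.5,"gripper":1},{"wy":-0.43,"y":1.5,"gripper":1},{"wy":-0.43,"y":1.5,"gripper":1},{"wy":-0.43,"y":1.5,"gripper":1}])

```text
$.targets[0]: bad value
```

```bash
python3 - <<'E'
from h import *
s=sense();print(s["eef_pos"].round(1),s["ee_rot"].round(2),s["t"],s["ft_force"].round(1))
w=shot("wrist","w1")
im=cv2.imread("pics/w1.png");cv2.imwrite("pics/w1b.png",cv2.resize(im,(800,600),interpolation=cv2.INTER_CUBIC))
hsv=cv2.cvtColor(im,cv2.COLOR_BGR2HSV)
m=((hsv[...,1]<45)&(hsv[...,2]>150)).astype(np.uint8)*255
cs,_=cv2.findContours(m,cv2.RETR_EXTERNAL,2)
for c in cs:
  if cv2.contourArea(c)>800:
    c=cv2.convexHull(c);P=np.array([px(w,p[0],20)[:2] for p in c],np.float32); print(cv2.boundingRect(c),cv2.minAreaRect(P))
E
```

```text
[5.496e+02 1.000e-01 2.046e+02] [-9.009e+01  1.000e-02 -9.000e+01] 0.15 [-0.1  0.2  0.4]
```

View pics/w1b.png

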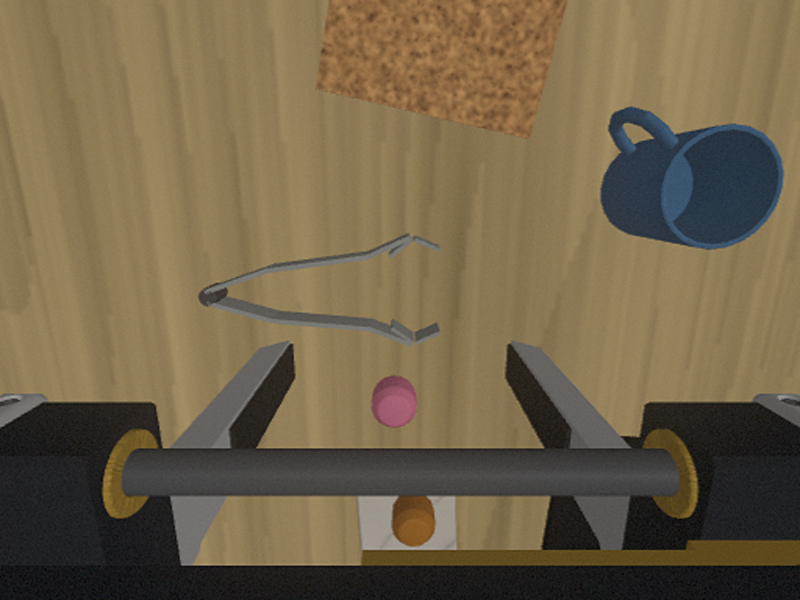

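The calls were refused, so every key is probably required. The wrist view shows the mat at the top (440,60), the tongs with hinge (212,295) and jaws near (415,290), the pink decoy at (394,402) and the roll at (413,520).

>>> jog_arm(targets=[{"x":-4,"y":0,"z":-0.8,"wx":0,"wy":-0.12,"wz":0,"gripper":1},{"x":-8,"y":0,"z":-1.6,"wx":0,"wy":-0.24,"wz":0,"gripper":1},{"x":-12,"y":1,"z":-2.4,"wx":0,"wy":-0.36,"wz":0,"gripper":1},{"x":-16,"y":2,"z":-3.2,"wx":0,"wy":-0.48,"wz":0,"gripper":1},{"x":-20,"y":3,"z":-4,"wx":0,"wy":-0.6,"wz":0,"gripper":1},{"x":-24,"y":4,"z":-4.8,"wx":0,"wy":-0.72,"wz":0,"gripper":1},{"x":-28,"y":5,"z":-5.4,"wx":0,"wy":-0.84,"wz":0,"gripper":1},{"x":-31,"y":5,"z":-6,"wx":0,"wy":-0.96,"wz":0,"gripper":1},{"x":-33,"y":5,"z":-6.4,"wx":0,"wy":-1.08,"wz":0,"gripper":1},{"x":-34.1,"y":5,"z":-6.4,"wx":0,"wy":-1.2,"wz":0,"gripper":1}])

```text
t: 1.03
eef_pos: [483.8, 343.9, 153.9]
ee_rot: [-90.1, 0.2, -20.7]
ft_force: [0.2, -0.8, 0.2]
width: 94.0
```

>>> jog_arm(targets=[{"x":0,"y":0,"z":0,"wx":0,"wy":-0.1,"wz":0,"gripper":1},{"x":0,"y":0.5,"z":0,"wx":0,"wy":-0.2,"wz":0,"gripper":1},{"x":0,"y":1,"z":0,"wx":0,"wy":-0.3,"wz":0,"gripper":1},{"x":0,"y":1.5,"z":0,"wx":0,"wy":-0.4,"wz":0,"gripper":1},{"x":0,"y":1.5,"z":0,"wx":0,"wy":-0.43,"wz":0,"gripper":1},{"x":0,"y":1.5,"z":0,"wx":0,"wy":-0.43,"wz":0,"gripper":1},{"x":0,"y":1.5,"z":0,"wx":0,"wy":-0.43,"wz":0,"gripper":1},{"x":0,"y":1.5,"z":0,"wx":0,"wy":-0.43,"wz":0,"gripper":1},{"x":0,"y":1.5,"z":0,"wx":0,"wy":-0.43,"wz":0,"gripper":1},{"x":0,"y":1.5,"z":0,"wx":0,"wy":-0.43,"wz":0,"gripper":1}])

```text
t: 1.87
eef_pos: [483.9, 343.9, 139.2]
ee_rot: [-90.0, 0.2, 3.9]
ft_force: [-0.0, 0.0, 0.7]
width: 94.0
```

```bash
python3 - <<'E'
from h import *
s=sense();print(s["eef_pos"].round(1),s["ee_rot"].round(2),s["t"],s["ft_force"].round(1))
w0=load("w0")
for n,(u,v),z in(("hinge",(212,295),26),("Vtop",(410,236),26),("Vbot",(412,343),26),("tipA",(438,246),26),("tipB",(438,327),26),("roll",(413,515),32),("mat corner",(318,88),1),("mat corner2",(528,137),1)):print(n,px(w0,(u/1.5625,v/1.5625),z).round())
w=shot("wrist","w2")
im=cv2.imread("pics/w2.png");hsv=cv2.cvtColor(im,cv2.COLOR_BGR2HSV)
m=((hsv[...,1]<45)&(hsv[...,2]>150)).astype(np.uint8)*255
cs,_=cv2.findContours(m,cv2.RETR_EXTERNAL,2)
for c in cs:
  if cv2.contourArea(c)>800:
    c=cv2.convexHull(c);P=np.array([px(w,p[0],20)[:2] for p in c],np.float32); print(cv2.boundingRect(c),cv2.minAreaRect(P)); cv2.drawContours(im,[c],-1,(255,0,255),1)
cv2.imwrite("pics/w2b.png",cv2.resize(im,(800,600),interpolation=cv2.INTER_CUBIC))
E
```

```text
[483.9 343.9 139.2] [-89.96   0.16   3.92] 1.8667 [-0.   0.   0.7]
hinge [391. -15.  26.]
Vtop [559.  35.  26.]
Vbot [562. -58.  26.]
tipA [582.  27.  26.]
tipB [584. -43.  26.]
roll [ 564. -232.   32.]
mat corner [484. 152.   1.]
mat corner2 [657. 115.   1.]
(228, 130, 50, 104) ((479.2737121582031, 339.8222351074219), (116.47552490234375, 51.73092269897461), 4.030270576477051)
```

View pics/w2b.png

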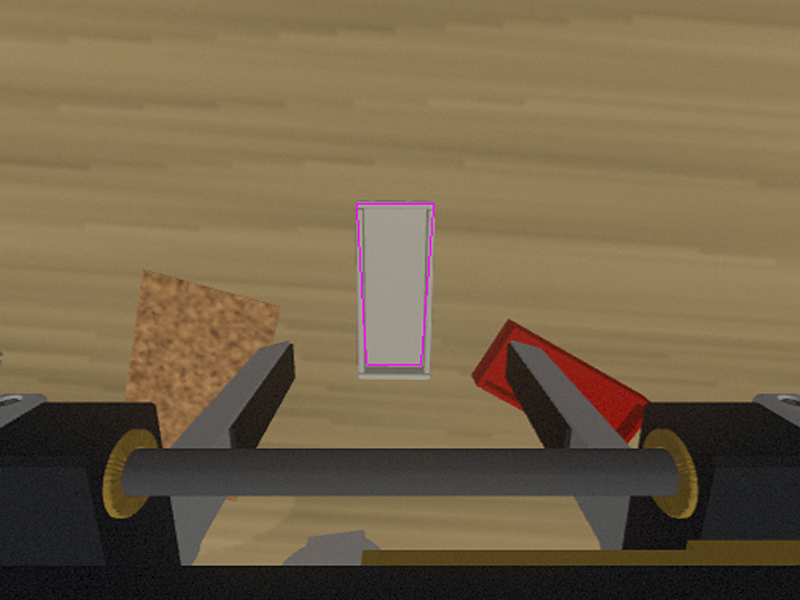

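```bash
python3 - <<'E'
from h import *
w=load("w2")
P=[px(w,(u/1.5625,v/1.5625),20)[:2].round(1) for u,v in((357,202),(434,202),(431,377.5),(359,377.5))]
print(P,np.mean(P,0))
for u,v,z in((474,375,20),(510,320,20),(145,270,1),(280,305,1)):print(px(w,(u/1.5625,v/1.5625),z).round())
print(proj(w,[484,344,120]))
E
```

```text
[array([422.2, 310.5]), array([418.6, 362.2]), array([546.2, 371.5]), array([550. , 317.8])] [484.25 340.5 ]
[542. 403.  20.]
[497. 424.  20.]
[483. 153.   1.]
[503. 254.   1.]
[np.float64(256.3168903850408), np.float64(219.0369384219251)]
```

>>> jog_arm(targets=[{"x":0,"y":2,"z":-0.34,"wx":0,"wy":0,"wz":0,"gripper":0.7},{"x":0,"y":4,"z":-0.34,"wx":0,"wy":0,"wz":0,"gripper":0.7},{"x":0,"y":6.5,"z":-0.34,"wx":0,"wy":0,"wz":0,"gripper":0.7},{"x":0,"y":9,"z":-0.34,"wx":0,"wy":0,"wz":0,"gripper":0.7},{"x":0,"y":11,"z":-0.34,"wx":0,"wy":0,"wz":0,"gripper":0.7},{"x":0,"y":12.5,"z":-0.34,"wx":0,"wy":0,"wz":0,"gripper":0.7},{"x":0,"y":13.3,"z":-0.34,"wx":0,"wy":0,"wz":0,"gripper":0.7},{"x":0,"y":13.4,"z":-0.34,"wx":0,"wy":0,"wz":0,"gripper":0.7},{"x":0,"y":13.4,"z":-0.34,"wx":0,"wy":0,"wz":0,"gripper":0.7},{"x":0,"y":13.4,"z":-0.34,"wx":0,"wy":0,"wz":0,"gripper":0.7}])

```text
t: 2.75
eef_pos: [484.7, 341.1, 6.6]
ee_rot: [-89.9, 0.0, 3.9]
ft_force: [0.0, -0.1, 0.9]
width: 80.1
```

>>> jog_arm(targets=[{"x":0,"y":0,"z":0,"wx":0,"wy":0,"wz":0,"gripper":0.4},{"x":0,"y":0,"z":0,"wx":0,"wy":0,"wz":0,"gripper":0.25},{"x":0,"y":0,"z":0,"wx":0,"wy":0,"wz":0,"gripper":-1},{"x":0,"y":0,"z":0,"wx":0,"wy":0,"wz":0,"gripper":-1},{"x":0,"y":0,"z":0,"wx":0,"wy":0,"wz":0,"gripper":-1},{"x":0,"y":0,"z":0,"wx":0,"wy":0,"wz":0,"gripper":-1},{"x":0,"y":0,"z":0,"wx":0,"wy":0,"wz":0,"gripper":-1},{"x":0,"y":0,"z":0,"wx":0,"wy":0,"wz":0,"gripper":-1},{"x":0,"y":0,"z":0,"wx":0,"wy":0,"wz":0,"gripper":-1},{"x":0,"y":0,"z":0,"wx":0,"wy":0,"wz":0,"gripper":-1}], grip_force=15)

```text
t: 3.58
eef_pos: [485.1, 341.0, 7.2]
ee_rot: [-89.9, -0.0, 3.9]
ft_force: [-0.2, -2.9, 5.2]
width: 54.0
```

```bash
python3 - <<'E'
from h import *
s=sense();print(s["eef_pos"].round(1),s["ee_rot"].round(2),s["t"],s["ft_force"].round(1),s["width"])
w=shot("wrist","w3");im=cv2.imread("pics/w3.png");hsv=cv2.cvtColor(im,cv2.COLOR_BGR2HSV)
m=((hsv[...,1]<45)&(hsv[...,2]>150)).astype(np.uint8)*255
cs,_=cv2.findContours(m,cv2.RETR_EXTERNAL,2)
for c in cs:
  if cv2.contourArea(c)>300: x,y,a,b=cv2.boundingRect(c);print(x,y,a,b,px(w,(x+a/2,y),20))
E
```

```text
[485.1 341.    7.2] [-8.991e+01 -1.000e-02  3.920e+00] 3.5833 [-0.2 -2.9  5.2] 53.97063317141216
289 143 13 144 [424.05523577 360.05696217  20.        ]
213 143 10 144 [427.29612717 314.00008763  20.        ]
212 134 90 153 [420.43076524 336.79884214  20.        ]
```

>>> jog_arm(targets=[{"x":0.5,"y":0.1,"z":-1,"wx":0,"wy":0.02,"wz":0,"gripper":-1},{"x":1.4,"y":0.1,"z":-2.7,"wx":0,"wy":0.05,"wz":0,"gripper":-1},{"x":2.4,"y":0.1,"z":-4.6,"wx":0,"wy":0.08,"wz":0,"gripper":-1},{"x":3.5,"y":0.1,"z":-6.6,"wx":0,"wy":0.115,"wz":0,"gripper":-1},{"x":4.6,"y":0.1,"z":-8.7,"wx":0,"wy":0.15,"wz":0,"gripper":-1},{"x":5.7,"y":0.1,"z":-10.8,"wx":0,"wy":0.185,"wz":0,"gripper":-1},{"x":6.8,"y":0.1,"z":-12.8,"wx":0,"wy":0.22,"wz":0,"gripper":-1},{"x":7.7,"y":0.1,"z":-14.5,"wx":0,"wy":0.25,"wz":0,"gripper":-1},{"x":8.3,"y":0.1,"z":-15.7,"wx":0,"wy":0.27,"wz":0,"gripper":-1},{"x":8.6,"y":0.1,"z":-16.3,"wx":0,"wy":0.281,"wz":0,"gripper":-1}])

```text
t: 4.47
eef_pos: [583.1, 185.3, 7.3]
ee_rot: [-89.6, -0.0, -12.3]
ft_force: [-2.6, 6.0, 7.5]
width: 54.0
```

```bash
python3 - <<'E'
from h import *
s=sense();print(s["eef_pos"].round(1),s["ee_rot"].round(2),s["t"],s["ft_force"].round(1),s["width"])
shot("wrist","w4");shot("scene","s4");shot("side","d4")
w=cv2.imread("pics/w4.png");d=cv2.resize(cv2.imread("pics/d4.png")[130:240,160:310],None,fx=2.6,fy=2.6,interpolation=cv2.INTER_CUBIC)
cv2.imwrite("pics/v4.png",np.hstack([cv2.resize(w,(400,300)),cv2.resize(d,(400,300))]))
E
```

```text
[583.1 185.3   7.3] [-89.63  -0.   -12.32] 4.4667 [-2.6  6.   7.5] 54.0168253709454
```

View pics/v4.png

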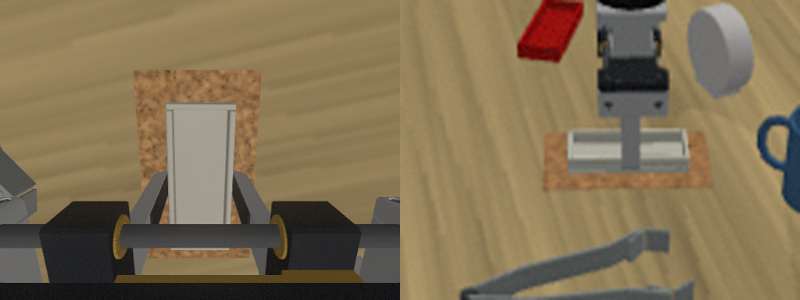

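The dish sits on the mat, lined up. The mat's far corners are at (134,70) and (261,70), and the dish's far corners at (167,104) and (235,104). I'll check the offset by rays.

```bash
python3 - <<'E'
from h import *
w=load("w4");im=cv2.imread("pics/w4.png");hsv=cv2.cvtColor(im,cv2.COLOR_BGR2HSV);h,s,v=[hsv[...,i].astype(int) for i in range(3)]
wh=(s<45)&(v>140);ck=(h<15)&(s>85)
yaw=np.radians(-12.2);ex=np.array([np.cos(yaw),np.sin(yaw)]);ey=np.array([-ex[1],ex[0]]);c0=np.array([582,184.5])
def rel(u,v_,z):
    p=px(w,(u,v_),z)[:2]-c0; return round(p@ex,1),round(p@ey,1)
for r in (105,125,145,165,185,205):
    a=np.where(ck[r,150:360])[0]+150; b=np.where(wh[r,190:330])[0]+190
    print(r,"mat",rel(a[0]-.5,r,1),rel(a[-1]+.5,r,1),"dish",(rel(b[0]-.5,r,20),rel(b[-1]+.5,r,20)) if len(b) else "")
for u in(200,235,255,275,310):
    a=np.where(ck[60:150,u])[0]+60; b=np.where(wh[:,u])[0]
    print(u,"mat x0",rel(u,a[0]-.5,1),"dish x0",rel(u,b[0]-.5,20) if len(b) else "")
    q=np.where(ck[310:345,u])[0]+310; print("  mat x1",rel(u,q[-1]+.5,1) if len(q) else "")
E
```

```text
105 mat (np.float64(-81.1), np.float64(-50.3)) (np.float64(-81.1), np.float64(44.0)) dish 
125 mat (np.float64(-68.7), np.float64(-46.7)) (np.float64(-68.6), np.float64(49.3)) dish 
145 mat (np.float64(-55.8), np.float64(-45.6)) (np.float64(-55.8), np.float64(-29.6)) dish ((np.float64(-57.4), np.float64(-24.8)), (np.float64(-57.3), np.float64(28.3)))
165 mat (np.float64(-42.4), np.float64(-29.5)) (np.float64(-42.3), np.float64(48.4)) dish ((np.float64(-45.3), np.float64(-25.3)), (np.float64(-45.3), np.float64(28.2)))
185 mat (np.float64(-28.5), np.float64(-45.9)) (np.float64(-28.4), np.float64(41.0)) dish ((np.float64(-32.9), np.float64(-25.2)), (np.float64(-32.8), np.float64(28.1)))
205 mat (np.float64(-14.1), np.float64(-30.7)) (np.float64(-13.9), np.float64(50.9)) dish ((np.float64(-19.9), np.float64(-25.1)), (np.float64(-19.8), np.float64(28.0)))
200 mat x0 (np.float64(-86.9), np.float64(-34.4)) dish x0 
  mat x1 (np.float64(78.5), np.float64(-42.8))
235 mat x0 (np.float64(-90.5), np.float64(-12.0)) dish x0 (np.float64(-64.6), np.float64(-11.3))
  mat x1 (np.float64(81.4), np.float64(-15.3))
255 mat x0 (np.float64(-84.5), np.float64(0.6)) dish x0 (np.float64(-64.6), np.float64(0.5))
  mat x1 (np.float64(89.9), np.float64(0.5))
275 mat x0 (np.float64(-90.5), np.float64(13.3)) dish x0 (np.float64(-64.1), np.float64(12.3))
  mat x1 (np.float64(84.4), np.float64(16.4))
310 mat x0 (np.float64(-85.7), np.float64(35.7)) dish x0 
  mat x1 (np.float64(88.3), np.float64(44.4))
```

The dish is centred within about 1.5 mm and parallel to the mat. Next: release, rise and go above the tongs.

>>> jog_arm(targets=[{"x":0,"y":0,"z":0,"wx":0,"wy":0,"wz":0,"gripper":0.35},{"x":0,"y":0,"z":0,"wx":0,"wy":0,"wz":0,"gripper":0.5},{"x":0,"y":0,"z":0,"wx":0,"wy":0,"wz":0,"gripper":0.5},{"x":0,"y":0,"z":0,"wx":0,"wy":0,"wz":0,"gripper":0.5},{"x":0,"y":-1,"z":0,"wx":0,"wy":0,"wz":0,"gripper":0.5},{"x":0,"y":-3,"z":0,"wx":0,"wy":0,"wz":0,"gripper":0.5},{"x":0,"y":-6,"z":0,"wx":0,"wy":0,"wz":0,"gripper":0.5},{"x":0,"y":-9,"z":0,"wx":0,"wy":0,"wz":0,"gripper":0.7},{"x":-1,"y":-11,"z":-3,"wx":0,"wy":-0.03,"wz":0,"gripper":1},{"x":-2,"y":-12.5,"z":-6.5,"wx":0,"wy":-0.07,"wz":0,"gripper":1}])

```text
t: 5.45
eef_pos: [551.0, 126.0, 135.4]
ee_rot: [-89.7, -0.4, -8.0]
ft_force: [0.1, -0.5, 0.5]
width: 86.6
```

```bash
python3 - <<'E'
from h import *
s=sense();print(s["eef_pos"].round(1),s["ee_rot"].round(2),s["t"],s["width"])
y=np.radians(s["ee_rot"][2]);d=np.array([477,-14])-s["eef_pos"][:2];print(d@[np.cos(y),np.sin(y)],d@[-np.sin(y),np.cos(y)],-np.radians(1.3)+y)
E
```

```text
[551.  126.  135.4] [-89.69  -0.42  -7.96] 5.45 86.60207510146398
-53.90524795503953 -148.8525145436248 -0.16153530075634967
```

>>> jog_arm(targets=[{"x":-1.2,"y":0,"z":-3.2,"wx":0,"wy":-0.04,"wz":0,"gripper":1},{"x":-2.4,"y":0,"z":-6.6,"wx":0,"wy":-0.08,"wz":0,"gripper":1},{"x":-3.6,"y":0,"z":-10,"wx":0,"wy":-0.12,"wz":0,"gripper":1},{"x":-4.8,"y":0,"z":-13,"wx":0,"wy":-0.15,"wz":0,"gripper":1},{"x":-5.4,"y":0,"z":-14.9,"wx":0,"wy":-0.16,"wz":0,"gripper":1},{"x":-5.4,"y":0,"z":-14.9,"wx":0,"wy":-0.16,"wz":0,"gripper":1},{"x":-5.4,"y":0,"z":-14.9,"wx":0,"wy":-0.16,"wz":0,"gripper":1},{"x":-5.4,"y":0,"z":-14.9,"wx":0,"wy":-0.16,"wz":0,"gripper":1},{"x":-5.4,"y":0,"z":-14.9,"wx":0,"wy":-0.16,"wz":0,"gripper":1},{"x":-5.4,"y":0,"z":-14.9,"wx":0,"wy":-0.16,"wz":0,"gripper":1}])

```text
t: 6.28
eef_pos: [477.3, -13.1, 134.1]
ee_rot: [-89.7, -0.5, 1.3]
ft_force: [0.0, 0.6, -0.8]
width: 94.0
```

```bash
python3 - <<'E'
from h import *
s=sense();print(s["eef_pos"].round(1),s["ee_rot"].round(2),s["t"],s["width"])
w=shot("wrist","w5")
for p in((477,-14,26),(382,-16,13),(562,-12,13)):print(proj(w,p))
im=cv2.imread("pics/w5.png");cv2.imwrite("pics/w5b.png",cv2.resize(im,(800,600),interpolation=cv2.INTER_CUBIC))
E
```

```text
[477.3 -13.1 134.1] [-89.74  -0.46   1.31] 6.2833 94.04592393368817
[np.float64(254.75380098716948), np.float64(189.27981528472498)]
[np.float64(255.0190275318082), np.float64(96.45566733228127)]
[np.float64(254.71180859661894), np.float64(255.43448347953364)]
```

View pics/w5b.png

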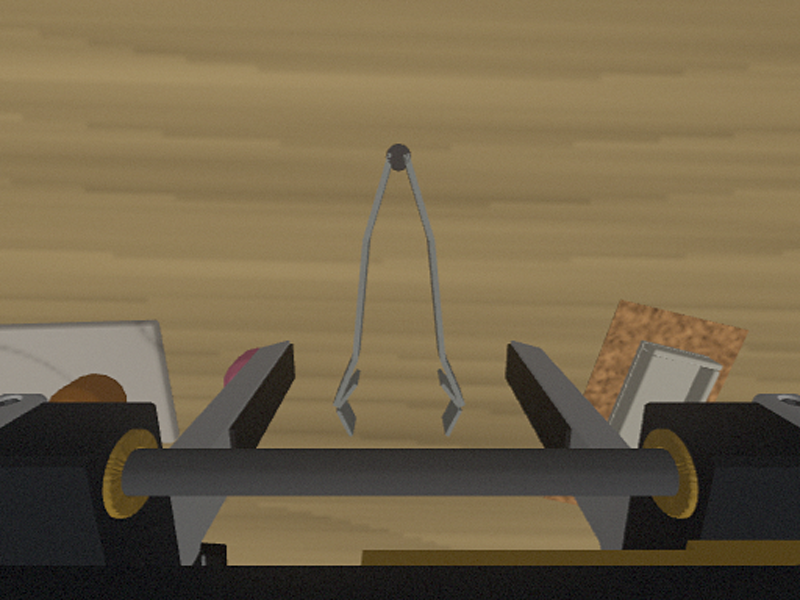

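```bash
python3 - <<'E'
from h import *
w=load("w5")
for n,u,v,z in(("hinge",398,157,26),("VL",335.5,404,26),("VR",463,404,26),("tipL",348,434,0),("tipR",447,434,0),("pinkish",226,370,15),("board corner",158,321,12),("board low",176,445,12)):print(n,px(w,(u/1.5625,v/1.5625),z).round(1))
E
```

```text
hinge [386.7 -16.2  26. ]
VL [560.2 -58.   26. ]
VR [558.   35.7  26. ]
tipL [601.2 -51.9   0. ]
tipR [599.4  29.    0. ]
pinkish [ 539.9 -140.7   15. ]
board corner [ 503.7 -188.3   12. ]
board low [ 606.5 -186.5   12. ]
```

>>> jog_arm(targets=[{"x":0,"y":2,"z":0,"wx":0,"wy":0,"wz":0,"gripper":0.7},{"x":0,"y":4,"z":0,"wx":0,"wy":0,"wz":0,"gripper":0.7},{"x":0,"y":6.5,"z":0,"wx":0,"wy":0,"wz":0,"gripper":0.7},{"x":0,"y":9,"z":0,"wx":0,"wy":0,"wz":0,"gripper":0.7},{"x":0,"y":11,"z":0,"wx":0,"wy":0,"wz":0,"gripper":0.7},{"x":0,"y":12.3,"z":0,"wx":0,"wy":0,"wz":0,"gripper":0.7},{"x":0,"y":13,"z":0,"wx":0,"wy":0,"wz":0,"gripper":0.7},{"x":0,"y":13.1,"z":0,"wx":0,"wy":0,"wz":0,"gripper":0.7},{"x":0,"y":13.1,"z":0,"wx":0,"wy":0,"wz":0,"gripper":0.7},{"x":0,"y":13.1,"z":0,"wx":0,"wy":0,"wz":0,"gripper":0.7}])

```text
t: 7.17
eef_pos: [479.3, -12.5, 4.2]
ee_rot: [-89.8, -0.6, 1.3]
ft_force: [-0.0, -0.4, -0.1]
width: 80.1
```

>>> jog_arm(targets=[{"x":0,"y":0,"z":0,"wx":0,"wy":0,"wz":0,"gripper":0.4},{"x":0,"y":0,"z":0,"wx":0,"wy":0,"wz":0,"gripper":0.25},{"x":0,"y":0,"z":0,"wx":0,"wy":0,"wz":0,"gripper":0.15},{"x":0,"y":0,"z":0,"wx":0,"wy":0,"wz":0,"gripper":0.05},{"x":0,"y":0,"z":0,"wx":0,"wy":0,"wz":0,"gripper":0.05},{"x":0,"y":0,"z":0,"wx":0,"wy":0,"wz":0,"gripper":0.05},{"x":0,"y":0,"z":0,"wx":0,"wy":0,"wz":0,"gripper":0.05},{"x":0,"y":0,"z":0,"wx":0,"wy":0,"wz":0,"gripper":0.05},{"x":0,"y":0,"z":0,"wx":0,"wy":0,"wz":0,"gripper":0.05},{"x":0,"y":0,"z":0,"wx":0,"wy":0,"wz":0,"gripper":0.05}], grip_force=20)

```text
t: 8.0
eef_pos: [480.0, -12.7, 4.9]
ee_rot: [-89.8, -0.7, 1.3]
ft_force: [-0.4, -1.0, 6.2]
width: 49.3
```

>>> jog_arm(targets=[{"x":0,"y":-0.5,"z":0,"wx":0,"wy":0,"wz":0,"gripper":0.05},{"x":0,"y":-1.5,"z":0,"wx":0,"wy":0,"wz":0.003,"gripper":0.05},{"x":0,"y":-3,"z":0,"wx":-0.003,"wy":0,"wz":0.006,"gripper":0.05},{"x":0,"y":-4.5,"z":0,"wx":-0.003,"wy":0,"wz":0.009,"gripper":0.05},{"x":0,"y":-6,"z":0,"wx":-0.003,"wy":0,"wz":0.012,"gripper":0.05},{"x":0,"y":-7.5,"z":0,"wx":-0.003,"wy":0,"wz":0.012,"gripper":0.05},{"x":0,"y":-9,"z":0,"wx":-0.003,"wy":0,"wz":0.012,"gripper":0.05},{"x":0,"y":-9.5,"z":0,"wx":-0.003,"wy":0,"wz":0.012,"gripper":0.05},{"x":0,"y":-9.8,"z":0,"wx":-0.003,"wy":0,"wz":0.012,"gripper":0.05},{"x":0,"y":-10,"z":0,"wx":-0.003,"wy":0,"wz":0.012,"gripper":0.05}])

```text
t: 8.83
eef_pos: [478.5, -13.0, 104.7]
ee_rot: [-89.9, 0.1, 1.3]
ft_force: [-0.9, -0.4, -1.6]
width: 49.3
```

```bash
python3 - <<'E'
from h import *
s=sense();print(s["eef_pos"].round(1),s["ee_rot"].round(2),s["t"],s["width"],s["ft_force"].round(1))
w=shot("wrist","w6");d=shot("side","d6")
a=cv2.resize(cv2.imread("pics/w6.png"),(400,300));b=cv2.resize(cv2.imread("pics/d6.png")[130:330,160:370],(400,381))
o=np.zeros((381,800,3),np.uint8);o[:300,:400]=a;o[:,400:]=b;cv2.imwrite("pics/v6.png",o)
E
```

```text
[478.5 -13.  104.7] [-8.995e+01  8.000e-02  1.340e+00] 8.8333 49.30985617851141 [-0.9 -0.4 -1.6]
```

View pics/v6.png

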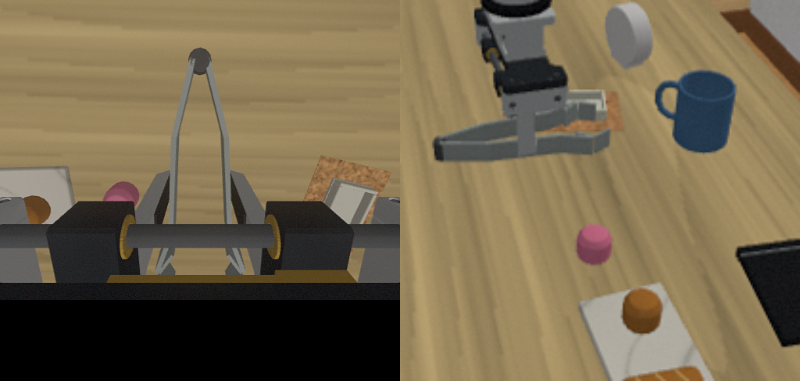

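The tongs are lifted level (hinge at (200,62) in the wrist view, jaws at (200,265)). In the side half the roll is at (642,310) and the pink decoy at (594,243). Now I triangulate the roll.

```bash
python3 - <<'E'
from h import *
s6=shot("scene","s6")
rays=[]
for f,(x0,y0,x1,y1) in(("s6",(178,150,204,175)),("d6",(270,275,305,312))):
    d=load(f);hsv=cv2.cvtColor(cv2.cvtColor(d["img"],cv2.COLOR_RGB2BGR),cv2.COLOR_BGR2HSV)
    h,s,v=[hsv[y0:y1,x0:x1,i].astype(int) for i in range(3)]
    m=((h<18)&(s>130)).astype(np.uint8);k,l,st,ce=cv2.connectedComponentsWithStats(m);i=1+np.argmax(st[1:,4])
    q=np.array([x0+st[i,0]+(st[i,2]-1)/2,y0+st[i,1]+(st[i,3]-1)/2]);print(f,st[i],q,ce[i]+[x0,y0])
    for z in(31,32):print(px(d,q,z).round(1),px(d,ce[i]+[x0,y0],z).round(1))
    o=px(d,q,0);p=px(d,q,100);rays.append((o,(p-o)/np.linalg.norm(p-o)))
A=sum(np.eye(3)-np.outer(r,r) for o,r in rays);b=sum((np.eye(3)-np.outer(r,r))@o for o,r in rays);X=np.linalg.solve(A,b)
print("tri",X,[np.linalg.norm((np.eye(3)-np.outer(r,r))@(X-o)) for o,r in rays])
w=load("w6");
for n,u,v in(("hinge",200,61),("jL",165,268),("jR",237,268)):print(n,px(w,(u*1.28,v*1.28),126).round(1))
for n,f,u,v in(("board s","s0",(233/3+130),(129/3+120)),("board s near","s0",180/3+130,185/3+120),("board d L","d0",247/2.6+160,385/2.6+140),("board d R","d0",358/2.6+160,360/2.6+140)):print(n,px(load(f),(u,v),12).round())
E
```

```text
s6 [ 4  7 11 11 98] [187. 162.] [187.31632653 162.05102041]
[ 564.7 -235.5   31. ] [ 564.2 -234.5   31. ]
[ 565.4 -234.7   32. ] [ 564.9 -233.6   32. ]
d6 [  7   7  20  23 385] [286.5 293. ] [286.47792208 292.96883117]
[ 561. -239.   31.] [ 561. -239.   31.]
[ 560.7 -239.8   32. ] [ 560.6 -239.7   32. ]
tri [ 562.30622069 -237.43263004   28.49279371] [np.float64(0.5713412944837205), np.float64(0.571341294483892)]
hinge [384.2 -15.5 126. ]
jL [555.4 -42.1 126. ]
jR [553.8  21.5 126. ]
board s [ 509. -191.   12.]
board s near [ 616. -175.   12.]
board d L [ 507. -195.   12.]
board d R [ 604. -192.   12.]
```

>>> jog_arm(targets=[{"x":0,"y":0,"z":-1,"wx":0,"wy":0,"wz":0,"gripper":0.05},{"x":-0.1,"y":0,"z":-3.5,"wx":0,"wy":0,"wz":0,"gripper":0.05},{"x":-0.2,"y":0,"z":-6.5,"wx":0,"wy":0,"wz":0,"gripper":0.05},{"x":-0.3,"y":0,"z":-10,"wx":0,"wy":0,"wz":0,"gripper":0.05},{"x":-0.4,"y":0,"z":-13.5,"wx":0,"wy":0,"wz":0,"gripper":0.05},{"x":-0.5,"y":0,"z":-17,"wx":0,"wy":0,"wz":0,"gripper":0.05},{"x":-0.6,"y":0,"z":-20,"wx":0,"wy":0,"wz":0,"gripper":0.05},{"x":-0.7,"y":0,"z":-22,"wx":0,"wy":0,"wz":0,"gripper":0.05},{"x":-0.7,"y":0,"z":-22.5,"wx":0,"wy":0,"wz":0,"gripper":0.05},{"x":-0.7,"y":0,"z":-22.5,"wx":0,"wy":0,"wz":0,"gripper":0.05}])

```text
t: 9.82
eef_pos: [475.7, -239.6, 102.7]
ee_rot: [-89.9, 0.2, 1.2]
ft_force: [0.5, 0.2, -0.5]
width: 49.5
```

>>> jog_arm(targets=[{"x":0,"y":0.5,"z":0,"wx":0,"wy":0,"wz":0,"gripper":0.05},{"x":0,"y":1.5,"z":0,"wx":0,"wy":0,"wz":0,"gripper":0.05},{"x":0,"y":2.2,"z":0,"wx":0,"wy":0,"wz":0,"gripper":0.05},{"x":0,"y":2.8,"z":0,"wx":0,"wy":0,"wz":0,"gripper":0.05},{"x":0,"y":3.2,"z":0,"wx":0,"wy":0,"wz":0,"gripper":0.05},{"x":0,"y":3.5,"z":0,"wx":0,"wy":0,"wz":0,"gripper":0.05},{"x":0,"y":3.5,"z":0,"wx":0,"wy":0,"wz":0,"gripper":0.05},{"x":0,"y":3.5,"z":0,"wx":0,"wy":0,"wz":0,"gripper":0.05},{"x":0,"y":3.5,"z":0,"wx":0,"wy":0,"wz":0,"gripper":0.05},{"x":0,"y":3.5,"z":0,"wx":0,"wy":0,"wz":0,"gripper":0.05}])

```text
t: 10.65
eef_pos: [475.9, -239.7, 68.3]
ee_rot: [-89.9, 0.2, 1.2]
ft_force: [-0.4, -0.4, -0.5]
width: 49.4
```

```bash
python3 - <<'E'
from h import *
s=sense();print(s["eef_pos"].round(1),s["ee_rot"].round(2),s["t"],s["width"],s["ft_force"].round(1))
d=shot("side","d7");c=shot("scene","s7");w=shot("wrist","w7")
a=cv2.resize(cv2.imread("pics/d7.png")[215:345,200:330],(400,400),interpolation=cv2.INTER_CUBIC);b=cv2.resize(cv2.imread("pics/s7.png")[120:190,160:230],(400,400),interpolation=cv2.INTER_CUBIC)
cv2.imwrite("pics/v7.png",np.hstack([a,b]))
E
```

```text
[ 475.9 -239.7   68.3] [-89.92   0.18   1.17] 10.65 49.41665565106634 [-0.4 -0.4 -0.5]
```

View pics/v7.png

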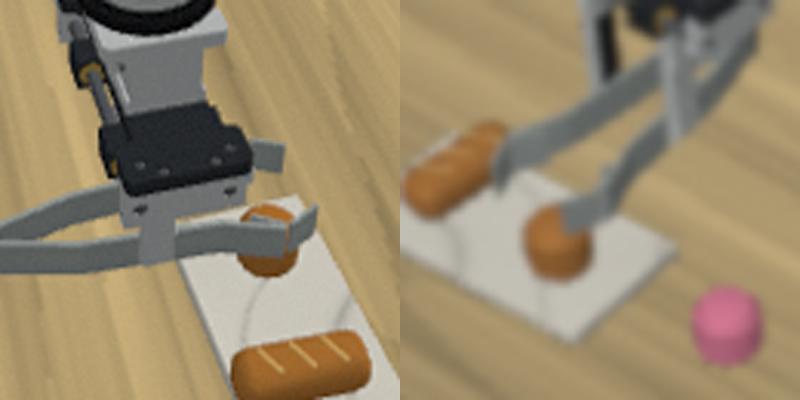

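```bash
python3 - <<'E'
from h import *
d=load("d7");c=load("s7")
jx,jy=475.9+85,-239.7+1.9
for n,X in(("V- bot",(jx,jy-40,63)),("V- top",(jx,jy-40,89)),("tip- top",(jx+20,jy-27,89)),("tip+ top",(jx+20,jy+27,89)),("tip+ bot",(jx+20,jy+27,63)),("rolltop",(562,-236,51)),("rollmid",(562,-236,31))):
    a=np.array(proj(d,X));b=np.array(proj(c,X));print(n,((a-[200,215])*400/130).round(),((b-[160,120])*400/70+[400,0]).round())
E
```

```text
V- bot [290. 253.] [502. 168.]
V- top [293. 225.] [497. 135.]
tip- top [317. 203.] [488. 161.]
tip+ top [287. 142.] [554. 198.]
tip+ bot [284. 170.] [559. 232.]
rolltop [268. 216.] [553. 213.]
rollmid [266. 236.] [557. 237.]
```

The predicted jaw and roll pixels match the pictures (near V at (290,240), tip (318,207), roll (268,240)). The jaws straddle the roll, so I descend and close.

>>> jog_arm(targets=[{"x":0.1,"y":0.4,"z":0.15,"wx":0,"wy":0,"wz":0,"gripper":0.05},{"x":0.1,"y":1,"z":0.15,"wx":0,"wy":0,"wz":0,"gripper":0.05},{"x":0.1,"y":1.7,"z":0.15,"wx":0,"wy":0,"wz":0,"gripper":0.05},{"x":0.1,"y":2.4,"z":0.15,"wx":0,"wy":0,"wz":0,"gripper":0.05},{"x":0.1,"y":3.1,"z":0.15,"wx":0,"wy":0,"wz":0,"gripper":0.05},{"x":0.1,"y":3.8,"z":0.15,"wx":0,"wy":0,"wz":0,"gripper":0.05},{"x":0.1,"y":4.3,"z":0.15,"wx":0,"wy":0,"wz":0,"gripper":0.05},{"x":0.1,"y":4.6,"z":0.15,"wx":0,"wy":0,"wz":0,"gripper":0.05},{"x":0.1,"y":4.6,"z":0.15,"wx":0,"wy":0,"wz":0,"gripper":0.05},{"x":0.1,"y":4.6,"z":0.15,"wx":0,"wy":0,"wz":0,"gripper":0.05}])

```text
t: 11.63
eef_pos: [476.5, -238.1, 22.0]
ee_rot: [-89.9, 0.2, 1.2]
ft_force: [0.5, 0.1, -0.4]
width: 49.7
```

```bash
python3 - <<'E'
from h import *
s=sense();print(s["eef_pos"].round(1),s["ee_rot"].round(2),s["t"],s["width"],s["ft_force"].round(1))
d=shot("side","d8");c=shot("scene","s8")
a=cv2.resize(cv2.imread("pics/d8.png")[215:345,200:330],(400,400),interpolation=cv2.INTER_CUBIC);b=cv2.resize(cv2.imread("pics/s8.png")[120:190,160:230],(400,400),interpolation=cv2.INTER_CUBIC)
cv2.imwrite("pics/v8.png",np.hstack([a,b]))
E
```

```text
[ 476.5 -238.1   22. ] [-89.9    0.2    1.16] 11.6333 49.739906707617926 [ 0.5  0.1 -0.4]
```

View pics/v8.png

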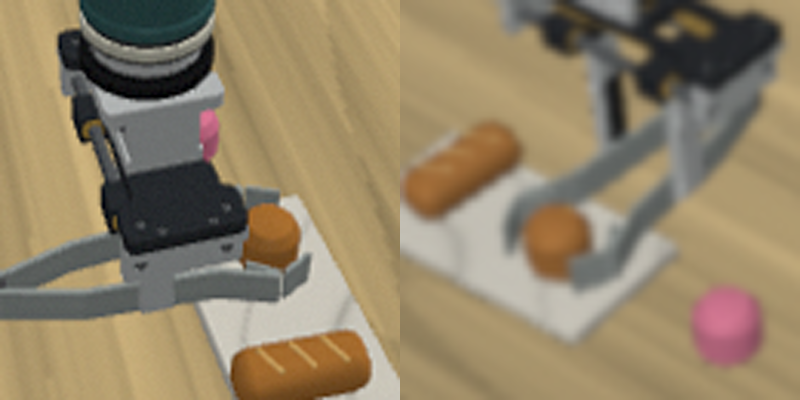

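The roll (270,235 in the side half) stands between the two jaws, clear of both, with no contact force. I close the tongs.

>>> jog_arm(targets=[{"x":0,"y":0,"z":0,"wx":0,"wy":0,"wz":0,"gripper":-0.02},{"x":0,"y":0,"z":0,"wx":0,"wy":0,"wz":0,"gripper":-0.08},{"x":0,"y":0,"z":0,"wx":0,"wy":0,"wz":0,"gripper":-0.14},{"x":0,"y":0,"z":0,"wx":0,"wy":0,"wz":0,"gripper":-0.2},{"x":0,"y":0,"z":0,"wx":0,"wy":0,"wz":0,"gripper":-0.25},{"x":0,"y":0,"z":0,"wx":0,"wy":0,"wz":0,"gripper":-0.6},{"x":0,"y":0,"z":0,"wx":0,"wy":0,"wz":0,"gripper":-1},{"x":0,"y":0,"z":0,"wx":0,"wy":0,"wz":0,"gripper":-1},{"x":0,"y":0,"z":0,"wx":0,"wy":0,"wz":0,"gripper":-1},{"x":0,"y":0,"z":0,"wx":0,"wy":0,"wz":0,"gripper":-1}], grip_force=28)

```text
t: 12.57
eef_pos: [477.0, -238.4, 22.7]
ee_rot: [-89.9, 0.1, 1.2]
ft_force: [1.5, -0.1, -0.0]
width: 36.6
```

>>> jog_arm(targets=[{"x":0,"y":0,"z":0,"wx":0,"wy":0,"wz":0,"gripper":-1},{"x":0,"y":-0.3,"z":0,"wx":0,"wy":0,"wz":0,"gripper":-1},{"x":0,"y":-0.8,"z":0,"wx":0,"wy":0,"wz":0,"gripper":-1},{"x":0,"y":-1.5,"z":0,"wx":0,"wy":0,"wz":0,"gripper":-1},{"x":0,"y":-2.3,"z":0,"wx":0,"wy":0,"wz":0,"gripper":-1},{"x":0,"y":-3.2,"z":0,"wx":0,"wy":0,"wz":0,"gripper":-1},{"x":0,"y":-4.2,"z":0,"wx":0,"wy":0,"wz":0,"gripper":-1},{"x":0,"y":-5.2,"z":0,"wx":0,"wy":0,"wz":0,"gripper":-1},{"x":0,"y":-6,"z":0,"wx":0,"wy":0,"wz":0,"gripper":-1},{"x":0,"y":-6.3,"z":0,"wx":0,"wy":0,"wz":0,"gripper":-1}])

```text
t: 13.4
eef_pos: [478.2, -239.1, 88.1]
ee_rot: [-90.1, -0.0, 1.2]
ft_force: [0.3, 0.3, -1.5]
width: 36.7
```

```bash
python3 - <<'E'
from h import *
s=sense();print(s["eef_pos"].round(1),s["ee_rot"].round(2),s["t"],s["width"],s["ft_force"].round(1))
d=shot("side","d9");c=shot("scene","s9")
a=cv2.resize(cv2.imread("pics/d9.png")[195:325,200:330],(400,400),interpolation=cv2.INTER_CUBIC);b=cv2.resize(cv2.imread("pics/s9.png")[110:180,160:230],(400,400),interpolation=cv2.INTER_CUBIC)
cv2.imwrite("pics/v9.png",np.hstack([a,b]))
E
```

```text
[ 478.2 -239.1   88.1] [-9.007e+01 -4.000e-02  1.160e+00] 13.4 36.73330944062577 [ 0.3  0.3 -1.5]
```

View pics/v9.png

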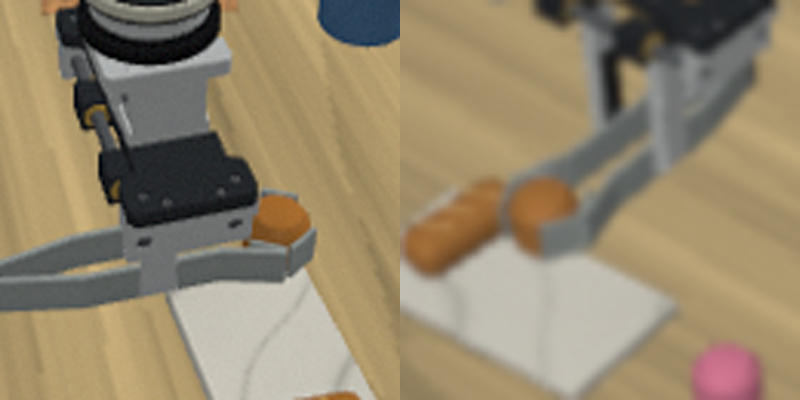

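The roll is off the board, held between the jaws (side half (280,220), scene half (543,215)), opening 36.7 mm as expected. Now I carry it over the dish.

>>> jog_arm(targets=[{"x":0,"y":-0.2,"z":0.5,"wx":0,"wy":0,"wz":0,"gripper":-1},{"x":0.1,"y":-0.4,"z":2,"wx":0,"wy":0,"wz":0,"gripper":-1},{"x":0.3,"y":-0.7,"z":4,"wx":0,"wy":0,"wz":0,"gripper":-1},{"x":0.5,"y":-0.7,"z":6.5,"wx":0,"wy":0,"wz":0,"gripper":-1},{"x":0.7,"y":-0.7,"z":9,"wx":0,"wy":0,"wz":0,"gripper":-1},{"x":0.9,"y":-0.7,"z":11.5,"wx":0,"wy":0,"wz":0,"gripper":-1},{"x":1.1,"y":-0.7,"z":14,"wx":0,"wy":0,"wz":0,"gripper":-1},{"x":1.3,"y":-0.7,"z":16.5,"wx":0,"wy":0,"wz":0,"gripper":-1},{"x":1.5,"y":-0.7,"z":19,"wx":0,"wy":0,"wz":0,"gripper":-1},{"x":1.6,"y":-0.7,"z":21,"wx":0,"wy":0,"wz":0,"gripper":-1}])

```text
t: 14.33
eef_pos: [488.8, -26.3, 93.2]
ee_rot: [-90.0, 0.1, 1.2]
ft_force: [-0.3, -0.4, -0.7]
width: 36.3
```

```bash
cat > g.py <<'E'
from h import *
s=sense();print(s["eef_pos"].round(1),s["ee_rot"].round(2),s["t"],s["width"],s["ft_force"].round(1))
y=np.radians(s["ee_rot"][2]);e=np.array([np.cos(y),np.sin(y)]);n=np.array([-e[1],e[0]]);d=np.array([582.5,185])-85*e-s["eef_pos"][:2];print(d@e,d@n,s["eef_pos"][2]-95)
E
python3 g.py
```

```text
[488.8 -26.3  93.2] [-89.96   0.11   1.21] 14.3333 36.30206202797174 [-0.3 -0.4 -0.7]
13.16702032608093 209.30705951360244 -1.8364814751060123
```

>>> jog_arm(targets=[{"x":0.1,"y":-0.1,"z":2.5,"wx":0,"wy":0,"wz":0,"gripper":-1},{"x":0.3,"y":-0.2,"z":5,"wx":0,"wy":0,"wz":0,"gripper":-1},{"x":0.5,"y":-0.2,"z":7.5,"wx":0,"wy":0,"wz":0,"gripper":-1},{"x":0.7,"y":-0.2,"z":10,"wx":0,"wy":0,"wz":0,"gripper":-1},{"x":0.9,"y":-0.2,"z":12.5,"wx":0,"wy":0,"wz":0,"gripper":-1},{"x":1.0,"y":-0.2,"z":15,"wx":0,"wy":0,"wz":0,"gripper":-1},{"x":1.2,"y":-0.2,"z":17,"wx":0,"wy":0,"wz":0,"gripper":-1},{"x":1.3,"y":-0.2,"z":19,"wx":0,"wy":0,"wz":0,"gripper":-1},{"x":1.3,"y":-0.2,"z":20.3,"wx":0,"wy":0,"wz":0,"gripper":-1},{"x":1.3,"y":-0.2,"z":20.9,"wx":0,"wy":0,"wz":0,"gripper":-1}])

```text
t: 15.17
eef_pos: [496.6, 184.6, 94.7]
ee_rot: [-89.9, 0.2, 1.3]
ft_force: [-0.0, -0.7, -1.7]
width: 36.4
```

>>> jog_arm(targets=[{"x":0,"y":0,"z":0,"wx":0,"wy":0,"wz":0,"gripper":-1},{"x":0,"y":0,"z":0,"wx":0,"wy":0,"wz":0,"gripper":-1},{"x":0,"y":0,"z":0,"wx":0,"wy":0,"wz":0,"gripper":-1},{"x":0,"y":0,"z":0,"wx":0,"wy":0,"wz":0,"gripper":-1},{"x":0,"y":0,"z":0,"wx":0,"wy":0,"wz":0,"gripper":-1},{"x":0,"y":0,"z":0,"wx":0,"wy":0,"wz":0,"gripper":-1},{"x":0,"y":0,"z":0,"wx":0,"wy":0,"wz":0,"gripper":-1},{"x":0,"y":0,"z":0,"wx":0,"wy":0,"wz":0,"gripper":-1},{"x":0,"y":0,"z":0,"wx":0,"wy":0,"wz":0,"gripper":-1},{"x":0,"y":0,"z":0,"wx":0,"wy":0,"wz":0,"gripper":-1}])

```text
t: 16.0
eef_pos: [496.6, 184.5, 94.7]
ee_rot: [-89.9, 0.2, 1.3]
ft_force: [0.2, 0.6, 0.1]
width: 36.5
```

```bash
cat >> g.py <<'E'
shot("side","dA");shot("scene","sA");rays=[]
for f in("sA","dA"):
    d=load(f);q=proj(d,(582,185,104));x0,y0=int(q[0])-20,int(q[1])-20
    hsv=cv2.cvtColor(cv2.cvtColor(d["img"],cv2.COLOR_RGB2BGR),cv2.COLOR_BGR2HSV)[y0:y0+40,x0:x0+40].astype(int)
    m=((hsv[...,0]<18)&(hsv[...,1]>150)).astype(np.uint8);k,l,st,ce=cv2.connectedComponentsWithStats(m);i=1+np.argmax(st[1:,4])
    c=ce[i]+[x0,y0];print(f,"pred",np.round(q),"seen",c.round(1),st[i]);o=px(d,c,0);p=px(d,c,100);rays.append((o,(p-o)/np.linalg.norm(p-o)))
    im=cv2.imread(f"pics/{f}.png");cx,cy=int(q[0]),int(q[1]);cv2.imwrite(f"pics/{f}c.png",cv2.resize(im[cy-70:cy+80,cx-75:cx+75],(400,400),interpolation=cv2.INTER_CUBIC))
A=sum(np.eye(3)-np.outer(r,r) for o,r in rays);b=sum((np.eye(3)-np.outer(r,r))@o for o,r in rays);print("roll",np.linalg.solve(A,b).round(1))
cv2.imwrite("pics/vA.png",np.hstack([cv2.imread("pics/dAc.png"),cv2.imread("pics/sAc.png")]))
E
python3 g.py
```

```text
[496.6 184.5  94.7] [-89.95   0.18   1.32] 16.0 36.517748822497296 [0.2 0.6 0.1]
0.8816477766471069 -1.4786995282855009 -0.2813014045406561
sA pred [286. 208.] seen [285.9 207.7] [ 16  15  13  14 116]
dA pred [245. 157.] seen [244.7 153.4] [13 14 15  8 84]
roll [584.2 188.8 111.1]
```

```bash
python3 -c "
from cell import *
s=sense();print(s['eef_pos'],s['width'],s['t']);print(hand_in())"
```

```text
[496.59805933 184.58771084  94.72157563] 36.441319426181956 16.1
the job is handed in; nothing more can be done
None
```

I slid the white dish onto the cork mat and lifted the round roll in the tongs. The job was handed in at 16.1 s with the tongs still holding the roll over the dish.

- **Dish:** rays from the wrist camera put it within about 1.5 mm of the mat's centre, lined up lengthwise to the eye. It stayed on the desk throughout. I took this measurement before letting go of it and did not repeat it afterwards.
- **Roll:** held in the tongs with the gripper 36.4 mm open, where about 36 mm is expected, and only the tongs touched it. I estimate its centre at about (582, 186, 103) mm, over the middle of the dish.
- **Last check:** the scene view put the roll within half a pixel of where I predicted it. The side view put it 3–4 px higher, probably because the near jaw hides its lower half. That made the two-view result higher and a few millimetres off, at (584, 189, 111) mm.
- **Not confirmed:** the picture limit stopped me from viewing the final image. I never went near the long roll, mug, clock, notebook or the look-alikes, but did not re-measure them.

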